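# Raise the test-cell guard, freeing its latch if it is caught, and hold it up

## Task

One of the two small test cells on the bench has the threaded coupling standing inside: lift the sliding guard of that cell by its handle, well open (about 80 mm), and finish the job still holding it up by the handle, because it drops shut when let go. Its latch may or may not be caught, and only a pull on the handle tells; if it is caught, let the guard down and give the round knob on that cell's roof a quarter turn, which frees a caught latch but catches a free one, then pull again. Keep the other cell's guard shut and do not push the coupling or the collet about.

Things in the scene. Friction and masses are not known exactly. Their poses are not given: they have to be found in the camera images.
- left_cell: The left test cell (+y side): a fixed grey metal enclosure, 150 mm deep (its x), 160 wide (its y), roof top at 126 mm, floor plate 10 mm thick, a sliding guard in its front. Origin: under it, midway across, 65 mm behind its front; its x points from guard to back, y to the left seen from the robot, z up. One part stands inside, seen from above through the barred rear of the roof. Under the roof, unseen, the knob carries a straight bar that can catch the guard.
- left_guard (a joint): How far the left cell's guard is raised, in m: 0 shut (on its lower stop), 0.10 at its upper stop. It slides straight up, weighs 0.45 to 0.8 kg (rub about 1 N) and drops shut by its own weight when let go. A caught guard lifts only about 3 mm, then stops dead; a free one keeps rising with 5 to 10 N.
- left_handle (a point): Middle of the grip bar of the left guard's handle: an upright U of dark steel on the guard's top edge; round bar 10 mm thick, level, along the cell's y, straight for 40 mm (66 over the legs). With the guard shut it is 172 mm above the bench, 42 above the guard's top flange, 58 in front of and 38 to the left of the cell's origin. It rises with the guard. Axes as the cell's.
- left_knob (a point): On the upright axis of the left latch knob, 156 mm up: plain, round, black, 30 mm wide, 135 to 174 mm above the bench, 12 mm in front of and 38 right of the cell's origin; the point does not turn. Knob: no mark, no clicks, no stop within a full turn, 0.04 N m. Bar within 45 deg of front-to-back: caught; else free. So a quarter turn either way swaps caught and free. Starts at any angle.
- right_cell: The right test cell (-y side): a fixed grey metal enclosure, 150 mm deep (its x), 160 wide (its y), roof top at 126 mm, floor plate 10 mm thick, a sliding guard in its front. Origin: under it, midway across, 65 mm behind its front; its x points from guard to back, y to the left seen from the robot, z up. One part stands inside, seen from above through the barred rear of the roof. Under the roof, unseen, the knob carries a straight bar that can catch the guard.
- right_guard (a joint): How far the right cell's guard is raised, in m: 0 shut (on its lower stop), 0.10 at its upper stop. It slides straight up, weighs 0.45 to 0.8 kg (rub about 1 N) and drops shut by its own weight when let go. A caught guard lifts only about 3 mm, then stops dead; a free one keeps rising with 5 to 10 N.
- right_handle (a point): Middle of the grip bar of the right guard's handle: an upright U of dark steel on the guard's top edge; round bar 10 mm thick, level, along the cell's y, straight for 40 mm (66 over the legs). With the guard shut it is 172 mm above the bench, 42 above the guard's top flange, 58 in front of and 38 to the left of the cell's origin. It rises with the guard. Axes as the cell's.
- right_knob (a point): On the upright axis of the right latch knob, 156 mm up: plain, round, black, 30 mm wide, 135 to 174 mm above the bench, 12 mm in front of and 38 right of the cell's origin; the point does not turn. Knob: no mark, no clicks, no stop within a full turn, 0.04 N m. Bar within 45 deg of front-to-back: caught; else free. So a quarter turn either way swaps caught and free. Starts at any angle.
- coupling: A threaded pipe coupling, 56 mm tall, standing on end in one of the two cells: a pale round body 27 mm wide, a hexagonal nut 31x28 mm on it at 34 to 48 mm height, a thinner neck on top. Origin: centre of its underside.
- collet: A spring collet, a slotted steel cone 28 mm wide and 36 mm tall, standing in the other cell. Origin: centre of its underside.
Mind the look-alikes: they are no part of the job. Leave any green look-alike of the coupling alone.

How it is judged:
By the outcome, as a careful person would: the job done as asked, in the order asked, and still so for the second after the job is handed in, while the arm keeps its last pose, push and grip.
It also fails if it takes over 64 s, if anything falls off the work surface, if the arm or the gripper's body presses on something with over 40 N, if the wrist force passes 120 N, or if a joint passes its speed limit or range.

## Robot

A 6-joint arm with a two-finger parallel gripper is mounted at the origin on a cart in front of the work surface, level with it; the furniture and walls round the work are solid. World frame = base frame: x ahead of the robot, y to its left, z up, the work surface at z = 0. Lengths are in mm, angles in rad, forces in N, time in s.
With the tool pointing down it reaches from about 350 to 775 mm from the base axis. Payload 7.3 kg.
Tool frame: the origin (TCP) lies at the centre of the arm's flange, where the gripper is bolted on; the fingertips stand 178 mm ahead of it and the grasp point (between the pads) lies 159 mm ahead of it; z points along the fingers, y is the direction in which the jaws open and shut (so a half turn about z gives the same grasp; the last joint's range is limited). The gripper opens to 92 mm and grips with 3 to 60 N. Pads are 19 mm wide; open, the fingers measure 130 mm over their backs; the gripper's body (75 mm by 190 mm) begins 47 mm behind the grasp point.
Start: joints at [-1.347, 0.342, 1.524, -0, 1.275, -0.146], TCP at [189.77, -489.505, 404.741] pointing down, gripper open.
Joint ranges: [-2.53, 2.53], [-0.77, 2.02], [0.04, 2.7], [-1, 4.14], [0.28, 2.66], [-3.11, 3.11]. Speed limits (rad/s): [2.57, 2.57, 3.14, 3.14, 3.14, 3.14].

## Interface

Orientations are given as [roll, pitch, yaw] about the fixed x, y, z axes, in that order (R = Rz(yaw) Ry(pitch) Rx(roll)).
In Python, from plant import get_obs, capture, close_job gives the robot as it stands. The module is installed in compiled form; this text tells all that it offers.
- The arm moves only by the shell command python3 -m pendant 'ROWS'. ROWS is JSON, a list of rows, each a list of 3 entries, a list of its own where there are three numbers: the shift along the tool's x, y, z in m, then the turn, a rotation vector about the tool's x, y, z in rad, then the finger opening in m, from 0 to 0.0918. In form: [[[tx, ty, tz], [wx, wy, wz], fingers], ...]. A call has 1 to 10 rows; each row is the pose to reach, as a shift and turn from the pose commanded when the call began, along the tool's axes at that moment; what a row does not reach only later rows make up. A row lasts 1/12 s, in which the tool goes at most 41.7 mm and 7.16 degrees, less where a joint would pass 70% of its speed; a pose out of reach is approached as far as the arm can. A call with a gripper value outside its range is refused whole. The fingers move at their own pace and stop on an object; the grip force is fixed at half the most. Time passes only in rows, so rows that repeat a pose let the fingers close. It gives the time, the measured TCP pose, the force and the opening at its end, in the units of the state.
- get_obs(): the state, without advancing time (a new reading comes with each control period).
- capture(name): name is "scene" or "top" or "wrist"; returns a dict with "color" (384x512x3 uint8, red, green, blue), "mtx" (3x3 intrinsics, pixels), "rvec" (rotation vector, rad) and "tvec" (3), from world to camera coordinates, as OpenCV has them. Camera axes: x right, y down, z forward; pixel columns grow to the right and rows downward; lengths in mm; the calibration is good to about 2 mm. A picture is of the moment at which its call begins. There is no depth.
- close_job(): hands the job in, once; it reports no verdict.
The state is a dict: "time": time; "joint_positions": joint angles; "dq": joint speeds; "tau": joint torques, N m; "tool_pos": TCP position; "tcp_rot": TCP orientation; "contact_force": force on the tool from outside, world axes, zero at the start; "moment": the same for the moment, N m; "grip_width": finger opening in mm.
Only numpy, scipy, OpenCV 4.12 (cv2) and the standard library are available. Lean on these libraries where they do the work, as an engineer would, in place of code of your own. Each camera call takes 0.05 s, during which the arm holds its last target. There are 200 camera calls.

## Working session

There is one attempt and no reset: what is moved stays moved. The work goes in short steps, Python scripts to look and compute and a shell command to move; the robot and the scene stay as the last step left them, time stands still between calls to the robot, and variables do not carry over. Pictures are saved under pics/ and viewed, about 8 in all and at most 12, crops included, and the job is handed in when it is done.

```bash
mkdir -p pics; python3 - <<'E'
from plant import get_obs,capture
import cv2,pickle
o=get_obs();print(o)
for n in("top","scene"):
    c=capture(n);cv2.imwrite(f"pics/{n}0.png",cv2.cvtColor(c["color"],cv2.COLOR_RGB2BGR));pickle.dump(c,open(f"{n}0.pkl","wb"));print(n,c["mtx"],c["rvec"],c["tvec"])
E
```

```text
{'time': 0.0, 'joint_positions': array([-1.34698939e+00,  3.42740653e-01,  1.52504579e+00, -6.98311786e-06,
        1.27538983e+00, -1.45984724e-01]), 'dq': array([ 0.00107386,  0.00018615, -0.00060396, -0.00102764,  0.00015835,
        0.00017192]), 'tau': array([-1.18080094e-03, -4.31246817e+01, -2.44216669e+01,  7.16469996e-02,
        5.60376188e-02, -1.21713188e-04]), 'tool_pos': array([ 189.74218542, -489.36334285,  404.0253932 ]), 'tcp_rot': array([-3.14002491e+00, -2.23757518e-04,  3.69793526e-01]), 'contact_force': array([0.7010661 , 0.1347938 , 0.32240019]), 'moment': array([-0.02750748, -0.02484686,  0.03142794]), 'grip_width': 91.48359730798374}
top [[402.34560775   0.         262.03797312]
 [  0.         402.34560775 191.04179149]
 [  0.           0.           1.        ]] [ 2.18541146 -2.15378807  0.04737673] [  -7.33641461  566.78491703 1051.57217162]
scene [[412.67822197   0.         257.71744873]
 [  0.         412.67822197 195.7349603 ]
 [  0.           0.           1.        ]] [ 2.6452276   0.2061871  -0.03869439] [-539.75410806  -39.55716415 1094.67858701]
```

View pics/top0.png

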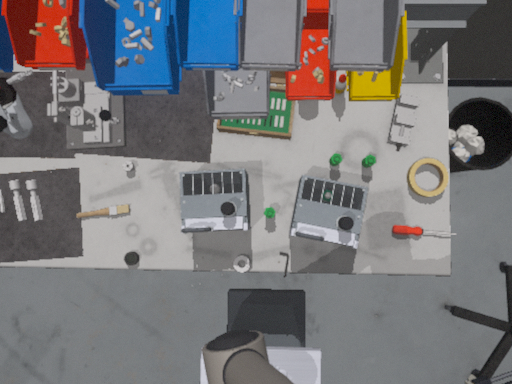

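View pics/scene0.png

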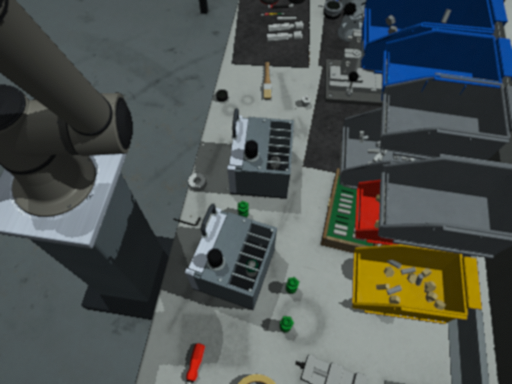

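The top view shows the left cell at about (214,200) and the right cell at (330,212). The handles are at (196,230) and (310,237), the knobs at (228,209) and (346,223). Next I'll zoom in on the roofs.

```bash
python3 - <<'E'
import cv2,numpy as np
t=cv2.imread("pics/top0.png");s=cv2.imread("pics/scene0.png")
r=lambda a:cv2.resize(a,(400,300),interpolation=cv2.INTER_CUBIC)
m=np.vstack([np.hstack([r(t[160:235,165:265]),r(t[168:243,280:380])]),np.hstack([r(s[110:200,205:325]),r(s[200:313,170:320])])])
cv2.imwrite("pics/m1.png",m)
E
```

```text
(no output)
```

View pics/m1.png

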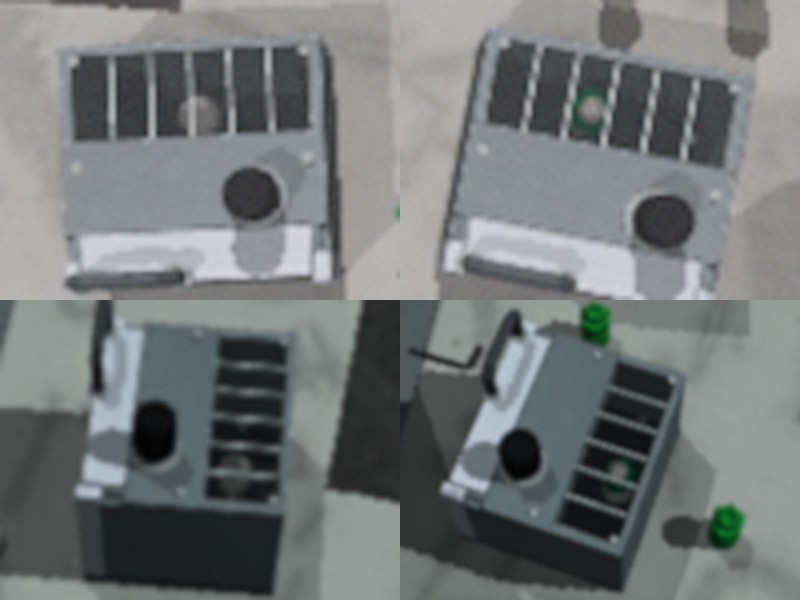

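```bash
cat > h.py <<'E'
import numpy as np,cv2,pickle
from scipy.spatial.transform import Rotation as Ro
def back(c,uv,z):
    R=cv2.Rodrigues(np.array(c["rvec"]))[0];t=np.array(c["tvec"]).ravel();C=-R.T@t
    d=R.T@np.linalg.inv(c["mtx"])@np.array([*uv,1.]);return C+d*(z-C[2])/d[2]
def rows(o,p,yaw):
    """tool shift (m) from current pose to grasp-pt p (mm, world, tool down), yaw turn"""
    R=Ro.from_euler("xyz",o["tcp_rot"]).as_matrix();Rt=Ro.from_euler("xyz",[np.pi,0,yaw])
    tcp=np.array(p)+[0,0,159.]
    return (R.T@(tcp-o["tool_pos"])/1000).round(4),(Ro.from_matrix(R).inv()*Rt).as_rotvec().round(4)
E
python3 - <<'E'
from h import *
from plant import get_obs
c=pickle.load(open("top0.pkl","rb"));s=pickle.load(open("scene0.pkl","rb"))
for n,h,k,sh,sk in(("L",(197,230),(227.75,208.5),None,None),("R",(309.75,236.25),(345.5,223.25),(170+105*.375,200+55*.3767),(170+120*.375,200+148*.3767))):
    H=back(c,h,174.5)[:2];K=back(c,k,174)[:2];v=K-H
    yaw=np.arctan2(v[1],v[0])-np.arctan2(-76,46)
    print(n,H.round(1),K.round(1),np.linalg.norm(v),np.degrees(yaw))
    Rz=np.array([[np.cos(yaw),-np.sin(yaw)],[np.sin(yaw),np.cos(yaw)]]);print("origin",K-Rz@[-12,-38],H-Rz@[-58,38])
    if sh: print("scene",back(s,sh,174)[:2],back(s,sk,174)[:2])
E
```

```text
L [464.7 143. ] [514.6  73.9] 85.23907002376284 4.695621953893552
origin [523.4592048  112.76542412] [525.56790291 109.85029404]
R [ 454.8 -113. ] [ 485.3 -193.2] 85.84411636890907 -10.37508103695795
origin [ 503.93752335 -158.00319457] [ 505.00077513 -160.80076935]
scene [ 462.65711918 -124.5736826 ] [ 489.42741725 -197.47197311]
```

```bash
python3 -c "
from h import *
from plant import get_obs
print(rows(get_obs(),[456,-116,270],np.radians(79.5)))"
```

```text
(array([ 0.3832, -0.2519, -0.0245]), array([-1.1000e-03, -9.0000e-04, -1.0177e+00]))
```

```bash
python3 -m pendant '[[[0.038,-0.025,-0.0025],[0,0,-0.1],0.06],[[0.077,-0.05,-0.005],[0,0,-0.2],0.06],[[0.115,-0.076,-0.0075],[0,0,-0.3],0.06],[[0.153,-0.1,-0.01],[0,0,-0.4],0.06],[[0.192,-0.126,-0.0125],[0,0,-0.51],0.06],[[0.23,-0.151,-0.015],[0,0,-0.61],0.06],[[0.268,-0.176,-0.0175],[0,0,-0.71],0.06],[[0.306,-0.2,-0.02],[0,0,-0.81],0.06],[[0.345,-0.227,-0.0225],[0,0,-0.91],0.06],[[0.383,-0.252,-0.0245],[0,0,-1.018],0.06]]'
python3 - <<'E'
from h import *
from plant import get_obs,capture
for i in range(4): c=capture("wrist")
pickle.dump(c,open("w1.pkl","wb"))
o=get_obs();print(o["time"],o["tool_pos"],o["tcp_rot"],o["contact_force"])
cv2.imwrite("pics/w1.png",cv2.cvtColor(c["color"],cv2.COLOR_RGB2BGR))
E
```

```text
time: 0.93
tool_pos: [432.0, -148.8, 427.2]
tcp_rot: [-3.141, 0.0, 1.393]
contact_force: [0.2, -0.8, -0.4]
grip_width: 60.4
1.1333 [ 431.62952967 -149.84133205  426.82667351] [-3.14077277e+00  2.67908577e-04  1.39004998e+00] [-2.71911599e-01 -2.33636775e-04 -7.86220200e-02]
```

View pics/w1.png

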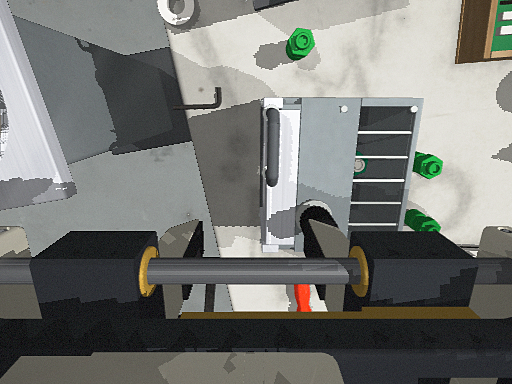

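The wrist view shows the right cell's handle from (272,108) to (273,186). The part inside is at (361,165). I'll zoom in on that part.

```bash
python3 - <<'E'
from h import *
c=pickle.load(open("w1.pkl","rb"));im=cv2.imread("pics/w1.png")
a=cv2.resize(im[90:250,255:425],(640,600),interpolation=cv2.INTER_CUBIC)
cv2.imwrite("pics/w1c.png",a)
e1=back(c,(272,108),175);e2=back(c,(273,186),175);print(e1,e2,(e1+e2)/2,np.linalg.norm(e1-e2))
d=e1-e2;print("yaw of y axis-90",np.degrees(np.arctan2(d[1],d[0]))-90)
for z in (10,46,66):print(back(c,(361,165),z))
E
```

```text
[459.28515173 -79.45235501 175.        ] [ 450.18347803 -141.48802144  175.        ] [ 454.73431488 -110.47018823  175.        ] 62.699795642189756
yaw of y axis-90 -8.346702811202704
[ 578.89830717 -182.7619594    10.        ]
[ 566.83699771 -172.67618108   46.        ]
[ 560.13627024 -167.0729709    66.        ]
```

View pics/w1c.png

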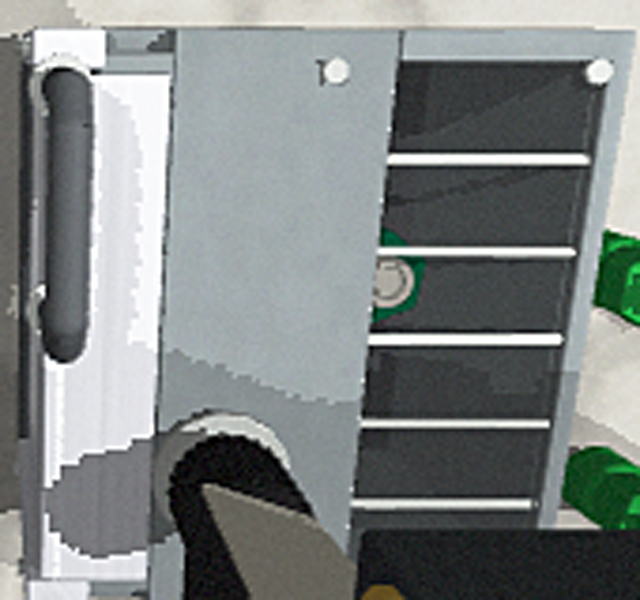

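The part in the right cell has a pale neck above a hexagonal nut, so it is the coupling and the job is on the right cell. The handle positions from the two cameras agree within 3 mm.

```bash
python3 -c "
from h import *
from plant import get_obs
for z in(240,172):print(rows(get_obs(),[454.7,-112,z],np.radians(80.7)))"
```

```text
(array([0.0414, 0.0159, 0.0278]), array([-0.0008,  0.0003, -0.0184]))
(array([0.0414, 0.016 , 0.0958]), array([-0.0008,  0.0003, -0.0184]))
```

```bash
python3 -m pendant '[[[0.02,0.008,0.01],[0,0,-0.018],0.06],[[0.041,0.016,0.028],[0,0,-0.018],0.06],[[0.041,0.016,0.028],[0,0,-0.018],0.06],[[0.041,0.016,0.028],[0,0,-0.018],0.06],[[0.041,0.016,0.045],[0,0,-0.018],0.06],[[0.041,0.016,0.062],[0,0,-0.018],0.06],[[0.041,0.016,0.079],[0,0,-0.018],0.06],[[0.041,0.016,0.095],[0,0,-0.018],0.06],[[0.041,0.016,0.095],[0,0,-0.018],0.06],[[0.041,0.016,0.095],[0,0,-0.018],0.06]]'
python3 - <<'E'
from h import *
from plant import get_obs,capture
c=capture("wrist");pickle.dump(c,open("w2.pkl","wb"))
print(get_obs())
cv2.imwrite("pics/w2.png",cv2.cvtColor(c["color"],cv2.COLOR_RGB2BGR))
E
```

```text
time: 1.97
tool_pos: [454.1, -114.8, 332.5]
tcp_rot: [-3.141, 0.0, 1.403]
contact_force: [1.6, -0.1, 0.0]
grip_width: 60.2
{'time': 2.0167, 'joint_positions': array([-4.10707399e-01,  3.16064398e-01,  1.78076041e+00, -3.70213327e-04,
        1.04366173e+00, -2.43567331e-01]), 'dq': array([ 0.01130148, -0.01175314, -0.01262258,  0.00208702, -0.00397367,
        0.00380373]), 'tau': array([-7.94332358e-02, -3.76845789e+01, -2.05871344e+01,  4.88640403e-02,
        6.38499786e-02, -7.35332665e-03]), 'tool_pos': array([ 454.45871714, -114.62333242,  333.13325735]), 'tcp_rot': array([3.14059643e+00, 5.77463417e-04, 1.40384203e+00]), 'contact_force': array([ 0.35419549, -0.23720149,  0.45496753]), 'moment': array([ 0.00661313, -0.10056492, -0.02202305]), 'grip_width': 59.631477143875166}
```

View pics/w2.png

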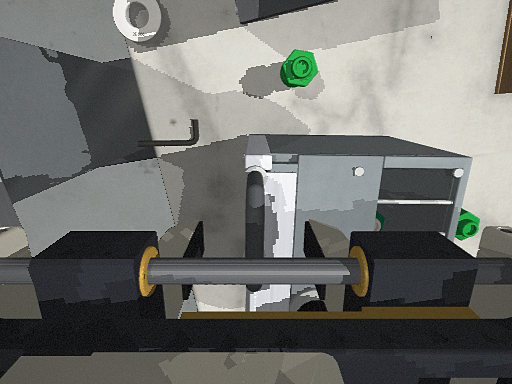

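The handle bar stands centred between the pads, at column 255 with the pads at about 195 and 315. I'll close on it.

```bash
python3 -m pendant '[[[0,0,0],[0,0,0],0.0],[[0,0,0],[0,0,0],0.0],[[0,0,0],[0,0,0],0.0],[[0,0,0],[0,0,0],0.0],[[0,0,0],[0,0,0],0.0],[[0,0,0],[0,0,0],0.0],[[0,0,0],[0,0,0],0.0],[[0,0,0],[0,0,0],0.0]]'
```

```text
time: 2.68
tool_pos: [454.5, -113.3, 332.1]
tcp_rot: [-3.142, 0.0, 1.406]
contact_force: [-0.1, -0.3, 0.0]
grip_width: 11.3
```

Gripped, with an opening of 11 mm for a 10 mm bar. I'll pull gently, by 8 mm.

```bash
python3 -m pendant '[[[0,0,0],[0,0,0],0.0],[[0,0,-0.001],[0,0,0],0.0],[[0,0,-0.002],[0,0,0],0.0],[[0,0,-0.003],[0,0,0],0.0],[[0,0,-0.004],[0,0,0],0.0],[[0,0,-0.005],[0,0,0],0.0],[[0,0,-0.006],[0,0,0],0.0],[[0,0,-0.006],[0,0,0],0.0]]'
```

```text
time: 3.35
tool_pos: [454.5, -113.3, 338.3]
tcp_rot: [3.142, 0.0, 1.406]
contact_force: [2.2, 0.3, -7.0]
grip_width: 9.1
```

```bash
python3 -m pendant '[[[0,0,-0.001],[0,0,0],0.0],[[0,0,-0.002],[0,0,0],0.0],[[0,0,-0.003],[0,0,0],0.0],[[0,0,-0.004],[0,0,0],0.0],[[0,0,-0.005],[0,0,0],0.0],[[0,0,-0.006],[0,0,0],0.0],[[0,0,-0.006],[0,0,0],0.0]]'
```

```text
time: 3.93
tool_pos: [454.5, -113.3, 344.4]
tcp_rot: [3.141, 0.0, 1.406]
contact_force: [3.0, -0.0, -6.2]
grip_width: 9.1
```

A steady 6–7 N at 12 mm of travel means the latch is free. I'll lift on to about 84 mm.

```bash
python3 -m pendant '[[[0,0,-0.005],[0,0,0],0.0],[[0,0,-0.013],[0,0,0],0.0],[[0,0,-0.022],[0,0,0],0.0],[[0,0,-0.032],[0,0,0],0.0],[[0,0,-0.042],[0,0,0],0.0],[[0,0,-0.052],[0,0,0],0.0],[[0,0,-0.061],[0,0,0],0.0],[[0,0,-0.068],[0,0,0],0.0],[[0,0,-0.072],[0,0,0],0.0],[[0,0,-0.072],[0,0,0],0.0]]'
python3 -m pendant '[[[0,0,0],[0,0,0],0.0],[[0,0,0],[0,0,0],0.0],[[0,0,0],[0,0,0],0.0]]'
python3 - <<'E'
from h import *
from plant import get_obs,capture
ims=[]
for n in("wrist","scene"):
    ims.append(cv2.cvtColor(capture(n)["color"],cv2.COLOR_RGB2BGR))
print(get_obs()["tool_pos"],get_obs()["contact_force"])
m=np.hstack([cv2.resize(ims[0],(400,300)),cv2.resize(ims[1][80:330,130:400],(400,300))])
cv2.imwrite("pics/f.png",m)
E
```

```text
time: 4.77
tool_pos: [454.4, -113.3, 417.0]
tcp_rot: [3.141, 0.0, 1.406]
contact_force: [2.9, -0.3, -5.7]
grip_width: 8.7
time: 5.02
tool_pos: [454.6, -113.4, 415.9]
tcp_rot: [-3.141, -0.0, 1.406]
contact_force: [2.4, 0.4, -6.6]
grip_width: 9.0
[ 454.58507415 -113.35305095  415.86990806] [ 4.96487394  0.39274816 -6.34937579]
```

View pics/f.png

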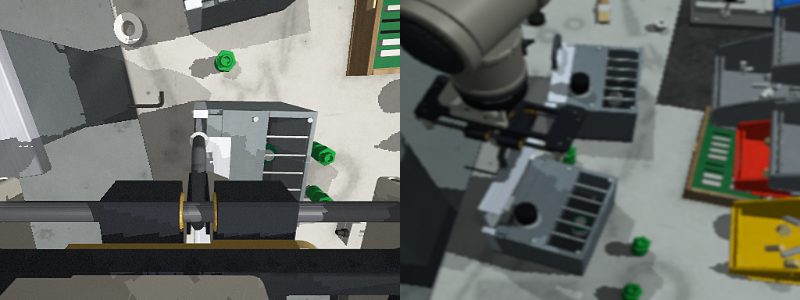

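The guard is up with the handle held in the pads. The coupling is still at (268,155) in the wrist half of the picture, and the left cell is shut. I'll hand in the job.

```bash
python3 -c "
from plant import close_job,get_obs
o=get_obs();print(o['time'],o['tool_pos'],o['grip_width'],o['contact_force']);print(close_job())"
```

```text
5.1167 [ 454.58507415 -113.35305095  415.86990806] 8.928589576949339 [ 4.96487394  0.39274816 -6.34937579]
the job is handed in; nothing more can be done
None
```

The right cell's guard is open about 84 mm, and the arm was still holding it up by the handle when I handed in the job at 5.1 s.

- **Which cell:** the wrist picture showed a pale neck over a dark green hexagonal nut in the right cell, which I took to be the coupling. The part in the left cell looked plain grey, but I saw it only in the overview pictures, not from close by.
- **Latch:** the test pull needed a steady 6–7 N past the 3 mm catch point, so the latch was free and I did not touch the knob.
- **Last checks:** the tool rose from 332 to 416 mm. The load was steady at about 6 N, in line with the guard's weight. The fingers read 9 mm on the 10 mm bar, which I put down to a small reading offset.
- **Rest of the scene:** in the last pictures the coupling appeared to stand undisturbed and the left guard was shut. No check failed.

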